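Sweep the rock specimens into the sorting tray

TASK

The microscopy class is over: sweep the three rock specimens along the bench with the fingers into the open-fronted metal tray, until all three lie wholly inside its mouth, flat on their undersides as they lie now. Slide them, without picking any up or flicking them. Leave the glass vial that stands among them, and everything else on the bench, where it is.

Things in the scene. Friction and masses are not known exactly. Their poses are not given: they have to be found in the camera images.
- tray: fixed low sheet-aluminium tray, 240 mm wide, 130 deep, 5 mm walls 24 mm high on three sides, front open with no lip or step (rocks slide straight in). Origin: centre of footprint, bench level. Its x axis runs from the open mouth (x = -65 mm) to the back wall (inner face x = +60); y along the mouth (side walls' inner faces y = -115, +115). Rocks start at x -115 to -200 mm, |y| below 90.
- rock_a: dark grey-brown, irregular faceted rock specimen, about 36 mm across (every side 15 to 19 mm from its axis) and 22 mm high, about 45 g (may be a third more or less), lying on a flat underside on the bench; widest 8 to 13 mm above the bench. Origin: centre of its underside. It slides on the bench when pushed low on its side.
- rock_b: dark grey-brown, irregular faceted rock specimen, about 36 mm across (every side 15 to 19 mm from its axis) and 25 mm high, about 50 g (may be a third more or less), lying on a flat underside on the bench; widest 8 to 13 mm above the bench. Origin: centre of its underside. It slides on the bench when pushed low on its side.
- rock_c: dark grey-brown, irregular faceted rock specimen, about 36 mm across (every side 15 to 19 mm from its axis) and 20 mm high, about 40 g (may be a third more or less), lying on a flat underside on the bench; widest 8 to 13 mm above the bench. Origin: centre of its underside. It slides on the bench when pushed low on its side.
- vial: small capped glass vial standing among the rocks, 24 mm diameter, 45 mm high, light and easily tipped. Origin: centre of its underside. To be left alone.
- objective: bystander: steel microscope objective standing upright, 34 mm diameter, 46 mm high, beyond the end of the row of rocks on the far side from the robot. Origin: centre of its underside.
- dish: bystander: shallow glass dish, 90 mm diameter, 15 mm high. Origin: centre of its underside.
- brush: bystander: hand brush 160 mm long lying along its x axis. Origin: under its middle, at bench level.
- loupe: bystander: black cylindrical loupe standing upright, 36 mm diameter, 30 mm high. Origin: centre of its underside.
Mind the look-alikes: they are no part of the job. Leave any orange or red look-alike of the rock_b alone.

How it is judged (in metres and radians):
At the end, for the whole second after the job is handed in: Each rock lies flat (within 0.3 rad) and still on the bench surface between the tray's three walls with its centre at least 17 mm inside the mouth; the vial, objective, dish, brush and loupe stand within 15 mm of where they started, not tipped (x of rock_a in the frame of tray between -0.048 and 0.06 m and y of rock_a in the frame of tray between -0.115 and 0.115 m and height (world z) of each of rock_a, rock_b, rock_c below 0.006 m and angle between each of rock_a, rock_b, rock_c's own z axis and vertical below 0.3 rad and linear speed of each of rock_a, rock_b, rock_c below 0.02 m/s and x of rock_b in the frame of tray between -0.048 and 0.06 m and y of rock_b in the frame of tray between -0.115 and 0.115 m and x of rock_c in the frame of tray between -0.048 and 0.06 m and y of rock_c in the frame of tray between -0.115 and 0.115 m and distance of each of vial, objective, dish, brush, loupe from where it was at the start of the episode below 0.015 m and angle between each of vial, objective, dish, brush, loupe's own z axis and vertical below 0.2 rad); the robot touches nothing.
It fails at once if a rock is picked up or carried: lifted more than 15 mm off the bench (height (world z) of any of rock_a, rock_b, rock_c above 0.015 m).
It fails at once if a rock is flicked or thrown: faster than 0.8 m/s (linear speed of any of rock_a, rock_b, rock_c above 0.8 m/s).
It fails at once if the vial, or another thing standing by, is moved more than 15 mm or tipped (distance of any of vial, objective, dish, brush, loupe from where it was at the start of the episode above 0.015 m or angle between any of vial, objective, dish, brush, loupe's own z axis and vertical above 0.35 rad).
It also fails if it takes over 56 s, if anything falls off the work surface, if the arm or the gripper's body presses on something with over 40 N, if the wrist force passes 120 N, or if a joint passes its speed limit or range.

ROBOT

A 6-joint arm with a two-finger parallel gripper is mounted at the origin on the work surface. World frame = base frame: x ahead of the robot, y to its left, z up, the work surface at z = 0. Lengths are in m, angles in degrees, forces in N, time in s.
With the tool pointing down it reaches from about 0.275 to 0.75 m from the base axis. Payload 10.2 kg.
Tool frame: the origin (TCP) lies at the very end of the fingers, on their centre line; the grasp point (between the pads) lies bot.grasp_offset behind it (bot.grasp_offset is the distance from the TCP to the grasp point, in m); z points along the fingers, y is the line along which they close (so a half turn about z gives the same grasp; the last joint's range is limited). The gripper opens to 85 mm and grips with 20 to 120 N. Pads are 22 mm wide; open, the fingers measure 114 mm over their backs; the gripper's body (76 mm by 85 mm) begins 54 mm behind the grasp point. The pads swing forward as they close: fully open they stand 13 mm farther back than shut.
Start: joints at [63.002, 17.928, 85.812, -0, 76.261, -12.8], TCP at [0.129, 0.509, 0.231] pointing down, gripper open.
Joint ranges: [-168.41, 168.41], [-55.51, 124.54], [10.69, 146.95], [-70.63, 250.63], [1, 178], [-165.06, 165.06]. Speed limits (degrees/s): [136.94, 136.94, 172.46, 180, 180, 180].

INTERFACE

Orientations are given as a 3x3 rotation matrix whose columns are the frame's x, y, z axes.
In Python, from station import sensors, eyes, bot gives the robot as it stands.
- The arm moves only by the shell command python3 -m jog 'ROWS'. ROWS is a JSON object of lists of equal length, an entry for each row: "fingers": the opening, from 0 (shut) to 1 (fully open); "translation": the shift along the world's x, y, z in m, a list of three; "rotation": the turn, a rotation vector about the world's x, y, z in degrees, a list of three. A call has 1 to 10 rows; each row shifts and turns the commanded pose from where the row before left it; what a row does not reach is not made up. A row lasts 1/12 s, in which the tool goes at most 41.7 mm and 7.16 degrees, less where a joint would pass 70% of its speed; a pose out of reach is approached as far as the arm can. A call is refused whole if a number of a shift passes 0.0417 or a number of a turn 7.16, either way. A call with a gripper value outside its range is refused whole. The fingers move at their own pace and stop on an object; the grip force is fixed at half the most. Time passes only in rows, so rows that do not move let the fingers close. It gives the time, the measured TCP pose, the force, the opening and the grip force at its end, in the units of the state.
- sensors.sense(): the state, without advancing time (a new reading comes with each control period).
- eyes.camera(name): name is "scene" or "top" or "wrist"; returns a dict with "image" (384x512x3 uint8, red, green, blue), "camera_matrix" (3x3 intrinsics, pixels), "R" (3x3) and "t" (3): a world point X has camera coordinates R X + t; the wrist camera has in their place "mount" (4x4, takes a point from camera to tool coordinates, whose origin is the TCP and whose axes are the flange's). Camera axes: x right, y down, z forward; pixel columns grow to the right and rows downward; lengths in m; the calibration is good to about 2 mm. A picture is of the moment at which its call begins: read the wrist's pose just before it. There is no depth.
- bot.close_job(): hands the job in; it is judged then, once.
The state is a dict: "t": time; "joint_positions": joint angles; "qvel": joint speeds; "joint_efforts": joint torques, N m; "tool_pos": TCP position; "eef_rot": TCP orientation; "contact_force": force on the tool from outside, world axes, zero at the start; "moment": the same for the moment, N m; "opening": finger opening in m; "finger_force": force on a finger pad.
Only numpy, scipy, OpenCV 4.12 (cv2) and the standard library are available. Lean on these libraries where they do the work, as an engineer would, in place of code of your own. Each camera call takes 0.05 s, during which the arm holds its last target. There are 200 camera calls.

## Working session

There is one attempt and no reset: what is moved stays moved. The work goes in short steps, Python scripts to look and compute and a shell command to move; the robot and the scene stay as the last step left them, time stands still between calls to the robot, and variables do not carry over. Pictures are saved under pics/ and viewed, at most 10 in all, crops included, and the job is handed in when it is done.

```bash
mkdir -p pics; ls
python3 - <<'E'
from station import sensors, eyes, bot
import cv2, numpy as np, pickle
for n in ("top","scene"):
    c=eyes.camera(n); pickle.dump(c,open(f"pics/{n}0.pkl","wb"))
    cv2.imwrite(f"pics/{n}0.png",cv2.resize(c["image"][:,:,::-1],(800,600),interpolation=cv2.INTER_CUBIC))
    R,t=c["R"],c["t"]; print(n,(-R.T@t).round(3),np.round(R,2).tolist(),c["camera_matrix"].round(1).tolist())
print(bot.grasp_offset, sensors.sense()["eef_rot"])
E
```

```text
pics
top [ 0.526 -0.126  0.945] [[0.0, -1.0, -0.01], [-1.0, -0.0, -0.09], [0.09, 0.01, -1.0]] [[346.4, 0.0, 260.1], [0.0, 346.4, 198.2], [0.0, 0.0, 1.0]]
scene [ 1.021 -0.548  0.687] [[0.72, 0.7, 0.02], [0.51, -0.51, -0.69], [-0.47, 0.51, -0.72]] [[352.2, 0.0, 254.2], [0.0, 352.2, 189.9], [0.0, 0.0, 1.0]]
0.0187 [[-9.69456893e-01  2.45261166e-01 -5.42271343e-04]
 [ 2.45261614e-01  9.69456379e-01 -1.03470048e-03]
 [ 2.71936566e-04 -1.13609586e-03 -9.99999318e-01]]
```

View pics/top0.png

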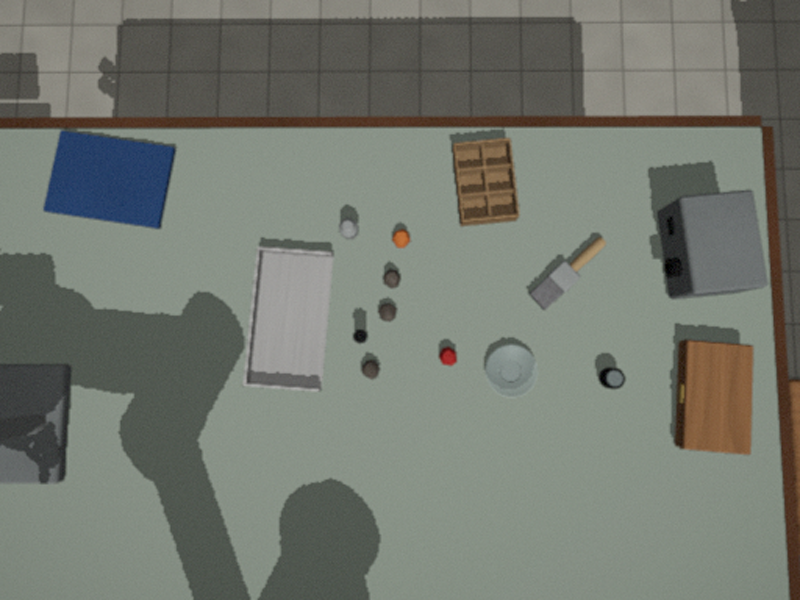

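View pics/scene0.png

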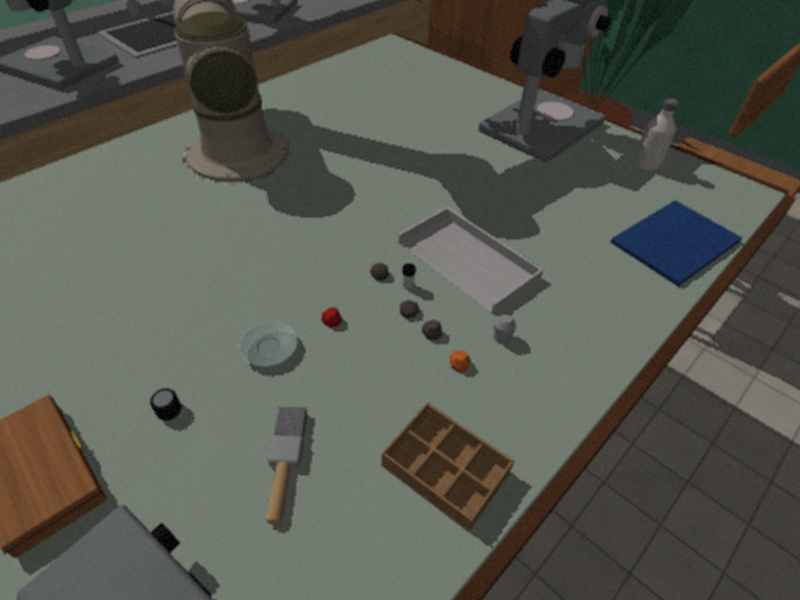

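The top view shows the tray with its mouth facing right (image left is +y). The three dark rocks are at (392,277), (388,311) and (371,369). Things that could be mistaken for them:
- **Vial:** black cap at (360,336)
- **Orange look-alike:** (401,238)
- **Red look-alike:** (448,357)
- **Objective:** (348,229)
- **Loupe:** (613,378)

I choose the three dark grey-brown ones.

```bash
cat > h.py <<'E'
import numpy as np, cv2, pickle
def ray(c,uv,z):
    K,R,t=c["camera_matrix"],np.array(c["R"]),np.array(c["t"])
    o=-R.T@t; d=R.T@np.linalg.inv(K)@np.array([uv[0],uv[1],1.]); return o+d*(z-o[2])/d[2]
# top-view scaling: 800x600 px -> 512x384
S=.64
E
python3 - <<'E'
from h import *
c=pickle.load(open("pics/top0.pkl","rb")); s=pickle.load(open("pics/scene0.pkl","rb"))
im=c["image"]; crop=im[130:260,150:310]
cv2.imwrite("pics/crop0.png",cv2.resize(crop[:,:,::-1],(800,650)[:2] if 0 else (738,600),interpolation=cv2.INTER_CUBIC))
g=cv2.cvtColor(im,cv2.COLOR_RGB2HSV)
for n,(u,v),z in [("r1",(392,277),.011),("r2",(388,311),.011),("r3",(371,369),.011),("vial",(360,336),.045),("orange",(401,238),.012),("red",(448,357),.012),("obj",(348,229),.046)]:
    u,v=u*S,v*S; r=11; x0,y0=int(u)-r,int(v)-r
    p=im[y0:y0+2*r,x0:x0+2*r].astype(int); m=(p.max(2)<85) if n in("r1","r2","r3","vial") else None
    if m is not None:
        k,l,st,ce=cv2.connectedComponentsWithStats(m.astype(np.uint8)); 
        i=1+np.argmax(st[1:,4]); print(n,st[i],ce[i]+[x0,y0],end=" ")
    print(n,ray(c,(u,v),z).round(3))
for n,p,z in [("mouthL",(332,254),.024),("mouthR",(321,388),.024),("backL",(261,248),.024),("backR",(247,386),.024)]: print(n,ray(c,np.array(p)*S,z).round(3))
for n,p,z in [("r1",(432,330),.011),("r2",(410,310),.011),("r3",(380,271),.011),("vial",(409,268),.045),("obj",(505,322),.046)]: print("scene",n,ray(s,np.array(p)*S,z).round(3))
E
```

```text
r1 [ 6  5 11 12 64] [250.296875 175.921875] r1 [ 0.671 -0.088  0.011]
r2 [ 5  5 12 12 87] [247.2183908  197.74712644] r2 [ 0.612 -0.081  0.011]
r3 [ 6  4 11 12 96] [236.72916667 234.33333333] r3 [ 0.512 -0.053  0.011]
vial [ 7  6  9  9 68] [230.16176471 214.10294118] vial [ 0.567 -0.037  0.045]
orange [ 0.74  -0.103  0.012]
red [ 0.533 -0.185  0.012]
obj [ 0.748 -0.014  0.046]
mouthL [0.709 0.016 0.024]
mouthR [0.48  0.03  0.024]
backL [0.72  0.139 0.024]
backR [0.483 0.156 0.024]
scene r1 [ 0.672 -0.089  0.011]
scene r2 [ 0.618 -0.082  0.011]
scene r3 [ 0.516 -0.052  0.011]
scene vial [ 0.571 -0.037  0.045]
scene obj [ 0.76  -0.02   0.046]
```

View pics/crop0.png

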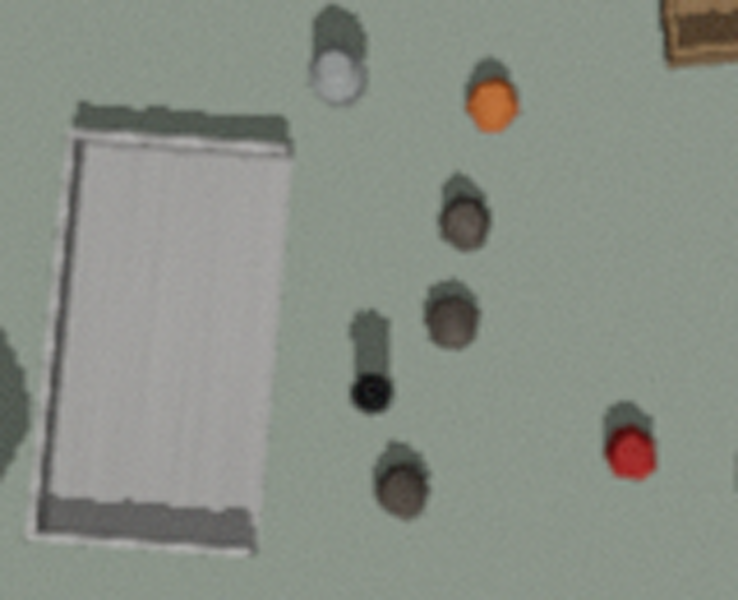

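The crop confirms three dark faceted rocks. The vial (black cap, crop (371,392)) sits between rocks 2 and 3, and the orange and red look-alikes are clearly coloured. World positions:
- **Rocks:** about (0.671,-0.088), (0.614,-0.082) and (0.514,-0.053)
- **Vial:** (0.569,-0.037)
- **Tray:** the push axis into the mouth is about (0.06,1.0)

I'll push each rock nested between slightly opened fingertips, with the closing axis across the push.

```bash
python3 -m jog '{"fingers":[0.22,0.22,0.22,0.22,0.22,0.22,0.22,0.22,0.22,0.22],"translation":[[0.0225,-0.0267,-0.0034],[0.0225,-0.0267,-0.0034],[0.0225,-0.0267,-0.0034],[0.0225,-0.0267,-0.0034],[0.0225,-0.0267,-0.0034],[0.0225,-0.0267,-0.0034],[0.0225,-0.0267,-0.0034],[0.0225,-0.0267,-0.0034],[0.0225,-0.0267,-0.0034],[0.0225,-0.0267,-0.0034]],"rotation":[[0,0,-3.3],[0,0,-3.3],[0,0,-3.3],[0,0,-3.3],[0,0,-3.3],[0,0,-3.3],[0,0,-3.3],[0,0,-3.3],[0,0,-3.3],[0,0,-3.3]]}'
python3 -m jog '{"fingers":[0.22,0.22,0.22,0.22,0.22,0.22,0.22,0.22,0.22,0.22],"translation":[[0.0225,-0.0267,-0.0034],[0.0225,-0.0267,-0.0034],[0.0225,-0.0267,-0.0034],[0.0225,-0.0267,-0.0034],[0.0225,-0.0267,-0.0034],[0.0225,-0.0267,-0.0034],[0.0225,-0.0267,-0.0034],[0.0225,-0.0267,-0.0034],[0.0225,-0.0267,-0.0034],[0.0225,-0.0267,-0.0034]],"rotation":[[0,0,-3.3],[0,0,-3.3],[0,0,-3.3],[0,0,-3.3],[0,0,-3.3],[0,0,-3.3],[0,0,-3.3],[0,0,-3.3],[0,0,-3.3],[0,0,-3.3]]}'
python3 -m jog '{"fingers":[0.22,0.22,0.22,0.22,0.22,0.22],"translation":[[0.0225,-0.0267,-0.0034],[0.0225,-0.0267,-0.0034],[0.0225,-0.0267,-0.0034],[0.0225,-0.0267,-0.0034],[0,0,0],[0,0,0]],"rotation":[[0,0,-3.3],[0,0,-3.3],[0,0,-3.3],[0,0,-3.3],[0,0,0],[0,0,0]]}'
python3 - <<'E'
from h import *
from station import sensors,eyes
s=sensors.sense(); c=eyes.camera("wrist"); print(s["eef_rot"],s["joint_positions"],s["opening"])
pickle.dump((s,c),open("pics/w1.pkl","wb"))
cv2.imwrite("pics/w1.png",cv2.resize(c["image"][:,:,::-1],(800,600)))
E
```

```text
t: 0.93
tool_pos: [0.3544, 0.2404, 0.1971]
eef_rot: [[-0.677, 0.736, -0.0], [0.736, 0.677, 0.0], [0.0, -0.0, -1.0]]
contact_force: [0.9, 0.9, -0.5]
opening: 0.0191
finger_force: 0.0
t: 1.77
tool_pos: [0.5795, -0.0265, 0.1627]
eef_rot: [[-0.167, 0.986, -0.001], [0.986, 0.167, 0.0], [0.0, -0.001, -1.0]]
contact_force: [-0.0, 1.2, 0.9]
opening: 0.019
finger_force: 0.0
t: 2.27
tool_pos: [0.6687, -0.133, 0.1479]
eef_rot: [[0.061, 0.998, -0.002], [0.998, -0.061, 0.001], [0.001, -0.002, -1.0]]
contact_force: [0.2, -0.9, -0.5]
opening: 0.0187
finger_force: 0.0
[[ 6.08193528e-02  9.98146575e-01 -2.10269214e-03]
 [ 9.98148524e-01 -6.08176647e-02  8.57717229e-04]
 [ 7.28246689e-04 -2.15096486e-03 -9.99997422e-01]] [-2.10699472e+01  4.18840956e+01  6.07247743e+01  2.60775964e-03
  7.75212184e+01 -1.75837134e+01] 0.01871091045689651
```

View pics/w1.png

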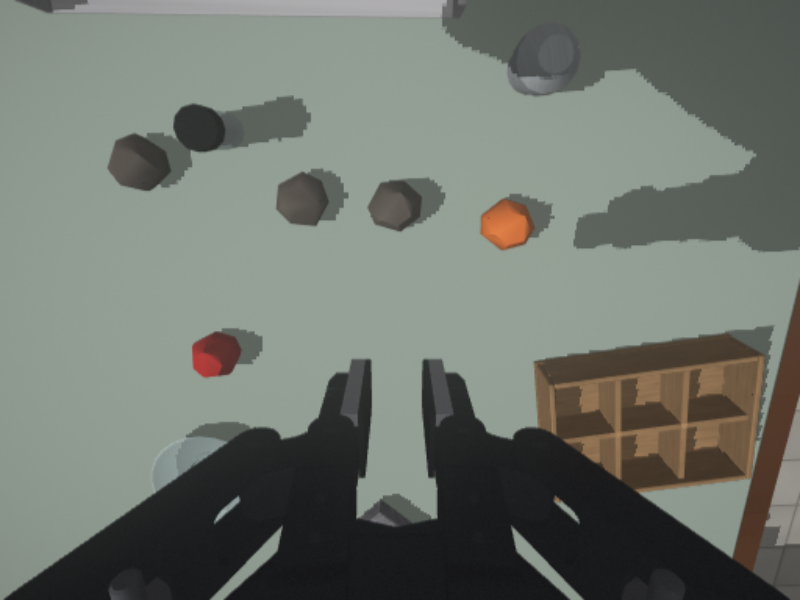

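The wrist view shows rocks at (395,205), (302,199) and (139,162), the vial cap at (199,127), the objective at (545,60) and the orange look-alike at (507,224). The fingers point down with a gap of about 19 mm, centred near column 397.

Run:
```python
from h import *
s,c=pickle.load(open("pics/w1.pkl","rb"))
T=np.eye(4);T[:3,:3]=s["eef_rot"];T[:3,3]=s["tool_pos"]
M=np.linalg.inv(T@np.array(c["mount"])); c=dict(c,R=M[:3,:3],t=M[:3,3])
for n,p,z in [("r1",(395,205),.012),("r2",(302,199),.012),("r3",(139,162),.012),("vial",(199,127),.045),("objtop",(555,53),.046),("orange",(507,224),.012),("trayR mouth",(450,8),.024)]:
    print(n,ray(c,np.array(p)*S,z).round(3))
```

```text
r1 [ 0.671 -0.087  0.012]
r2 [ 0.613 -0.08   0.012]
r3 [ 0.516 -0.052  0.012]
vial [ 0.571 -0.036  0.045]
objtop [ 0.755 -0.013  0.046]
orange [ 0.741 -0.103  0.012]
trayR mouth [0.706 0.015 0.024]
```

```bash
python3 -m jog '{"fingers":[0.22,0.22,0.22,0.22,0.22,0.22],"translation":[[0,0,-0.033],[0,0,-0.033],[0,0,-0.033],[0,0,-0.033],[0,0,-0.009],[0,0,0]],"rotation":[[0,0,0],[0,0,0],[0,0,0],[0,0,0],[0,0,0],[0,0,0]]}'
python3 -m jog '{"fingers":[0.22,0.22,0.22,0.22,0.22,0.22,0.22,0.22,0.22,0.22],"translation":[[0,0.008,0],[0,0.008,0],[0,0.008,0],[0,0.008,0],[0,0.008,0],[0,0.008,0],[0,0.008,0],[0,0.008,0],[0,0.008,0],[0,0.008,0]],"rotation":[[0,0,0],[0,0,0],[0,0,0],[0,0,0],[0,0,0],[0,0,0],[0,0,0],[0,0,0],[0,0,0],[0,0,0]]}'
python3 - <<'E'
from h import *
from station import sensors,eyes
c=eyes.camera("wrist")
cv2.imwrite("pics/w2.png",c["image"][:,:,::-1])
E
```

```text
t: 2.82
tool_pos: [0.6673, -0.1304, 0.0068]
eef_rot: [[0.058, 0.998, -0.004], [0.998, -0.058, 0.002], [0.001, -0.005, -1.0]]
contact_force: [0.5, -0.4, 0.5]
opening: 0.0187
finger_force: 0.0
t: 3.65
tool_pos: [0.6698, -0.0518, 0.0105]
eef_rot: [[0.059, 0.998, 0.003], [0.998, -0.059, -0.002], [-0.002, 0.003, -1.0]]
contact_force: [0.6, -4.6, 6.8]
opening: 0.0191
finger_force: 3.3
```

View pics/w2.png

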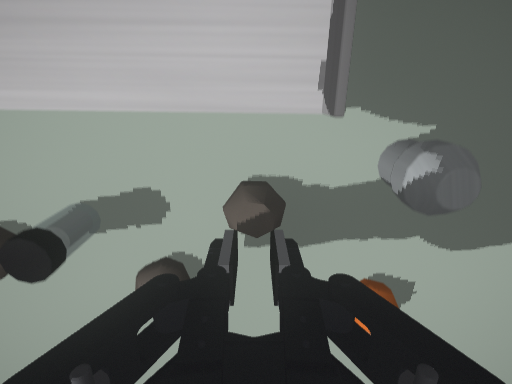

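Rock 1 is nested symmetrically between the fingertips at (255,210), clear of the side wall. I'll continue deep into the tray to leave room for rock 2.

```bash
python3 -m jog '{"fingers":[0.22,0.22,0.22,0.22,0.22,0.22,0.22,0.22,0.22,0.22],"translation":[[0,0.01,0],[0,0.01,0],[0,0.01,0],[0,0.01,0],[0,0.01,0],[0,0.01,0],[0,0.01,0],[0,0.01,0],[0,0.01,0],[0,0.01,0]],"rotation":[[0,0,0],[0,0,0],[0,0,0],[0,0,0],[0,0,0],[0,0,0],[0,0,0],[0,0,0],[0,0,0],[0,0,0]]}'
python3 -m jog '{"fingers":[0.22,0.22,0.22,0.22],"translation":[[0,0.01,0],[0,0.01,0],[0,0.008,0],[0,0,0]],"rotation":[[0,0,0],[0,0,0],[0,0,0],[0,0,0]]}'
python3 -m jog '{"fingers":[0.22,0.22,0.22,0.22,0.22,0.22],"translation":[[0,-0.01,0],[0,-0.015,0.01],[0,0,0.03],[0,0,0.04],[0,0,0.04],[0,0,0]],"rotation":[[0,0,0],[0,0,0],[0,0,0],[0,0,0],[0,0,0],[0,0,0]]}'
```

```text
t: 4.53
tool_pos: [0.6696, 0.0485, 0.0103]
eef_rot: [[0.059, 0.998, 0.003], [0.998, -0.059, -0.001], [-0.001, 0.003, -1.0]]
contact_force: [-0.4, -4.1, 6.2]
opening: 0.0191
finger_force: 3.3
t: 4.87
tool_pos: [0.6695, 0.0778, 0.0102]
eef_rot: [[0.058, 0.998, 0.003], [0.998, -0.058, -0.0], [-0.0, 0.003, -1.0]]
contact_force: [0.4, -1.2, 2.4]
opening: 0.019
finger_force: 1.1
t: 5.37
tool_pos: [0.6719, 0.0494, 0.1384]
eef_rot: [[0.06, 0.998, 0.014], [0.998, -0.06, -0.001], [-0.0, 0.014, -1.0]]
contact_force: [1.1, 0.2, 0.9]
opening: 0.0184
finger_force: 0.0
```

```bash
python3 -m jog '{"fingers":[0.22,0.22,0.22,0.22,0.22,0.22,0.22],"translation":[[-0.0152,-0.0345,0],[-0.0152,-0.0345,0],[-0.0152,-0.0345,0],[-0.0152,-0.0345,0],[-0.0152,-0.0345,0],[0,0,0],[0,0,0]],"rotation":[[0,0,-6.9],[0,0,-6.9],[0,0,-6.9],[0,0,0],[0,0,0],[0,0,0],[0,0,0]]}'
python3 - <<'E'
from h import *
from station import sensors,eyes
s=sensors.sense(); c=eyes.camera("wrist"); t=eyes.camera("top")
print(s["tool_pos"])
pickle.dump((s,c),open("pics/w3.pkl","wb"))
cv2.imwrite("pics/w3.png",cv2.hconcat([cv2.resize(c["image"],(400,300)),cv2.resize(t["image"][130:260,130:303],(400,300))])[:,:,::-1])
E
```

```text
t: 5.95
tool_pos: [0.5919, -0.124, 0.1292]
eef_rot: [[0.412, 0.911, 0.0], [0.911, -0.412, 0.0], [0.0, 0.0, -1.0]]
contact_force: [-0.1, 0.6, 0.8]
opening: 0.0188
finger_force: 0.0
[ 0.59189839 -0.12396894  0.12918422]
```

View pics/w3.png

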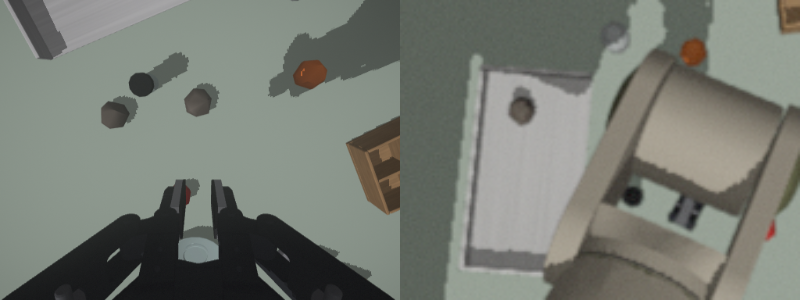

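Rock 1 is well inside the tray, at crop (522,108) in the right half. Rock 2, at wrist (198,101), lines up with the finger centre line. I'll push obliquely away from the vial, then straight in.

```bash
python3 -m jog '{"fingers":[0.22,0.22,0.22,0.22,0.22,0.22],"translation":[[0,0,-0.033],[0,0,-0.033],[0,0,-0.033],[0,0,-0.023],[0,0,0],[0,0,0]],"rotation":[[0,0,0],[0,0,0],[0,0,0],[0,0,0],[0,0,0],[0,0,0]]}'
python3 -m jog '{"fingers":[0.22,0.22,0.22,0.22,0.22,0.22,0.22,0.22,0.22,0.22],"translation":[[0.0033,0.0073,0],[0.0033,0.0073,0],[0.0033,0.0073,0],[0.0041,0.0091,0],[0.0041,0.0091,0],[0.0041,0.0091,0],[0.0041,0.0091,0],[0.0041,0.0091,0],[0.0041,0.0091,0],[0.0041,0.0091,0]],"rotation":[[0,0,0],[0,0,0],[0,0,0],[0,0,0],[0,0,0],[0,0,0],[0,0,0],[0,0,0],[0,0,0],[0,0,0]]}'
python3 -m jog '{"fingers":[0.22,0.22,0.22,0.22,0.22,0.22,0.22,0.22,0.22],"translation":[[0.0041,0.0091,0],[0.0041,0.0091,0],[0,0.01,0],[0,0.01,0],[0,0.01,0],[0,0.01,0],[0,0.01,0],[0,0.008,0],[0,0,0]],"rotation":[[0,0,0],[0,0,0],[0,0,0],[0,0,0],[0,0,0],[0,0,0],[0,0,0],[0,0,0],[0,0,0]]}'
python3 -m jog '{"fingers":[0.22,0.22,0.22,0.22,0.22,0.22],"translation":[[-0.004,-0.009,0],[-0.006,-0.013,0.01],[0,0,0.03],[0,0,0.04],[0,0,0.04],[0,0,0]],"rotation":[[0,0,0],[0,0,0],[0,0,0],[0,0,0],[0,0,0],[0,0,0]]}'
```

```text
t: 6.55
tool_pos: [0.5929, -0.1204, 0.0066]
eef_rot: [[0.407, 0.913, -0.001], [0.913, -0.407, 0.001], [0.0, -0.001, -1.0]]
contact_force: [0.6, -0.0, 1.9]
opening: 0.0188
finger_force: 0.0
t: 7.38
tool_pos: [0.6318, -0.0347, 0.0067]
eef_rot: [[0.408, 0.913, -0.0], [0.913, -0.408, 0.0], [-0.0, -0.0, -1.0]]
contact_force: [-0.2, -0.5, 1.6]
opening: 0.019
finger_force: 0.4
t: 8.13
tool_pos: [0.6394, 0.0423, 0.0067]
eef_rot: [[0.407, 0.913, -0.0], [0.913, -0.407, 0.0], [0.0, -0.0, -1.0]]
contact_force: [0.2, 0.6, -0.4]
opening: 0.0193
finger_force: 0.0
t: 8.63
tool_pos: [0.6326, 0.0167, 0.1352]
eef_rot: [[0.409, 0.912, 0.013], [0.912, -0.409, -0.002], [0.003, 0.013, -1.0]]
contact_force: [1.2, -0.1, 1.6]
opening: 0.0189
finger_force: 0.0
```

```bash
python3 -m jog '{"fingers":[0.22,0.22,0.22,0.22,0.22,0.22,0.22],"translation":[[-0.0236,-0.0235,0],[-0.0236,-0.0235,0],[-0.0236,-0.0235,0],[-0.0236,-0.0235,0],[-0.0236,-0.0235,0],[0,0,0],[0,0,0]],"rotation":[[0,0,6.5],[0,0,6.5],[0,0,6.5],[0,0,0],[0,0,0],[0,0,0],[0,0,0]]}'
python3 - <<'E'
from h import *
from station import sensors,eyes
s=sensors.sense(); c=eyes.camera("wrist"); t=eyes.camera("top")
pickle.dump((s,c),open("pics/w4.pkl","wb"))
cv2.imwrite("pics/w4.png",cv2.hconcat([cv2.resize(c["image"],(400,300)),cv2.resize(t["image"][130:260,130:303],(400,300))])[:,:,::-1])
E
```

```text
t: 9.22
tool_pos: [0.5107, -0.1007, 0.1269]
eef_rot: [[0.083, 0.997, 0.0], [0.997, -0.083, -0.0], [-0.0, 0.0, -1.0]]
contact_force: [0.8, -0.8, 0.1]
opening: 0.0187
finger_force: 0.0
```

View pics/w4.png

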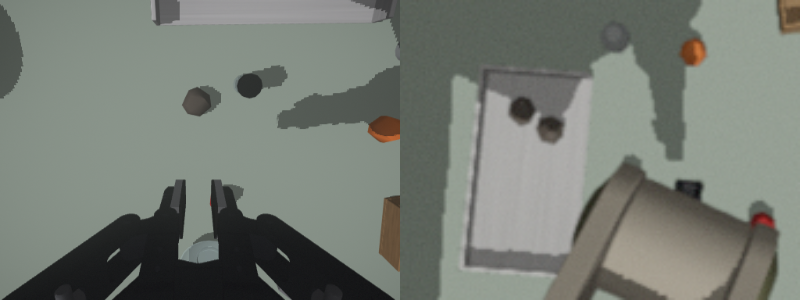

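Rocks 1 and 2 are both well inside the tray. Rock 3, at wrist (197,101), lies on the finger centre line with the vial at (249,85) off to the right.

```bash
python3 -m jog '{"fingers":[0.22,0.22,0.22,0.22,0.22,0.22],"translation":[[0,0,-0.033],[0,0,-0.033],[0,0,-0.033],[0,0,-0.021],[0,0,0],[0,0,0]],"rotation":[[0,0,0],[0,0,0],[0,0,0],[0,0,0],[0,0,0],[0,0,0]]}'
python3 -m jog '{"fingers":[0.22,0.22,0.22,0.22,0.22,0.22,0.22,0.22,0.22,0.22],"translation":[[0.0007,0.008,0],[0.0007,0.008,0],[0.0007,0.008,0],[0.0009,0.01,0],[0.0009,0.01,0],[0.0009,0.01,0],[0.0009,0.01,0],[0.0009,0.01,0],[0.0009,0.01,0],[0.0009,0.01,0]],"rotation":[[0,0,0],[0,0,0],[0,0,0],[0,0,0],[0,0,0],[0,0,0],[0,0,0],[0,0,0],[0,0,0],[0,0,0]]}'
python3 -m jog '{"fingers":[0.22,0.22,0.22,0.22,0.22,0.22,0.22],"translation":[[0.002,0.01,0],[0.002,0.01,0],[0.002,0.01,0],[0.002,0.01,0],[0.002,0.01,0],[0.001,0.006,0],[0,0,0]],"rotation":[[0,0,0],[0,0,0],[0,0,0],[0,0,0],[0,0,0],[0,0,0],[0,0,0]]}'
python3 -m jog '{"fingers":[0.22,0.22,0.22,0.22,0.22,0.22],"translation":[[0,-0.008,0],[0,-0.01,0.01],[0,0,0.03],[0,0,0.04],[0,0,0.04],[0,0,0.03]],"rotation":[[0,0,0],[0,0,0],[0,0,0],[0,0,0],[0,0,0],[0,0,0]]}'
python3 -m jog '{"fingers":[0.22,0.22,0.22,0.22,0.22,0.22,0.22,0.22],"translation":[[-0.02,-0.03,0.01],[-0.02,-0.03,0.01],[-0.02,-0.03,0.01],[-0.02,-0.03,0.01],[-0.01,-0.03,0],[-0.01,-0.03,0],[0,0,0],[0,0,0]],"rotation":[[0,0,0],[0,0,0],[0,0,0],[0,0,0],[0,0,0],[0,0,0],[0,0,0],[0,0,0]]}'
python3 - <<'E'
from h import *
from station import sensors,eyes
t=eyes.camera("top"); pickle.dump(t,open("pics/top9.pkl","wb")); c=eyes.camera("scene")["image"]
cv2.imwrite("pics/end.png",cv2.hconcat([cv2.resize(c,(400,300)),cv2.resize(t["image"][130:260,130:303],(400,300))])[:,:,::-1])
E
```

```text
t: 9.82
tool_pos: [0.5118, -0.0985, 0.0064]
eef_rot: [[0.079, 0.997, -0.001], [0.997, -0.079, 0.001], [0.0, -0.001, -1.0]]
contact_force: [0.3, 0.1, 0.7]
opening: 0.0185
finger_force: 0.0
t: 10.65
tool_pos: [0.52, -0.004, 0.0067]
eef_rot: [[0.08, 0.997, -0.0], [0.997, -0.08, -0.0], [-0.0, -0.0, -1.0]]
contact_force: [-0.3, -1.2, 1.2]
opening: 0.0187
finger_force: 0.6
t: 11.23
tool_pos: [0.531, 0.0523, 0.0066]
eef_rot: [[0.079, 0.997, -0.0], [0.997, -0.079, 0.0], [0.0, -0.0, -1.0]]
contact_force: [-0.7, 0.6, 0.5]
opening: 0.0188
finger_force: 0.0
t: 11.73
tool_pos: [0.5313, 0.0314, 0.1607]
eef_rot: [[0.082, 0.997, 0.003], [0.997, -0.082, -0.001], [-0.0, 0.003, -1.0]]
contact_force: [0.8, 0.4, 0.1]
opening: 0.0186
finger_force: 0.0
t: 12.4
tool_pos: [0.4301, -0.149, 0.1973]
eef_rot: [[0.084, 0.996, 0.001], [0.996, -0.084, -0.0], [-0.0, 0.001, -1.0]]
contact_force: [0.6, -0.4, -0.3]
opening: 0.019
finger_force: 0.0
```

View pics/end.png

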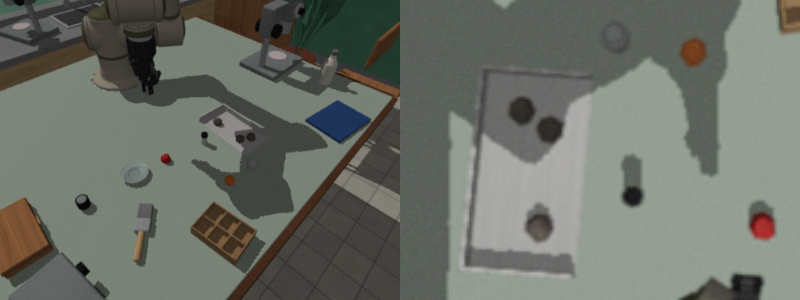

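All three rocks lie inside the tray about 43 mm or more past the mouth, at right-half pixels (522,110), (550,130) and (540,227). The vial at (632,196) and everything else stands as before.

```bash
python3 -c "
from station import bot; print(bot.close_job())"
```

```text
the job is handed in; nothing more can be done
None
```

I slid all three rocks into the tray, about 43 mm or more past its mouth in the last picture, with the vial and everything else standing as before, and handed the job in at about 12.5 s; no verdict came back.

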